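Load a bobbin stand and lock its retaining fork one hole on

ROBOT

A 6-joint arm with a two-finger parallel gripper is mounted at the origin on the work surface. World frame = base frame: x ahead of the robot, y to its left, z up, the work surface at z = 0. Lengths are in m, angles in rad, forces in N, time in s.
With the tool pointing down it reaches from about 0.25 to 0.725 m from the base axis. Payload 4 kg.
Tool frame: the origin (TCP) lies on the centre line of the jaws, within the pads' length; the fingertips stand ahead of it and the grasp point (between the pads) lies 11 mm behind it (bot.tip_extent is the z of the fingertips in the tool frame, in m); z points along the fingers, y is the direction in which the jaws open and shut (so a half turn about z gives the same grasp; the last joint's range is limited). The gripper opens to 85 mm and grips with 20 to 120 N. Pads are 22 mm wide; open, the fingers measure 114 mm over their backs; the gripper's body (76 mm by 85 mm) begins 54 mm behind the grasp point. The pads swing forward as they close: fully open they stand 13 mm farther back than shut.
Start: joints at [1.323, 0.241, 0.005, 1.335, 0, 1.571], TCP at [0.123, 0.485, 0.239] pointing down, gripper open.
Joint ranges: [-2.72, 2.72], [-1.05, 1.87], [-1.09, 1.28], [-1.99, 2.15], [-1.42, 1.44], [-3.14, 3.14]. Speed limits (rad/s): [2.79, 2.79, 3.14, 3.14, 3.14, 3.14].

INTERFACE

Orientations are given as a unit quaternion [x, y, z, w].
In Python, from workcell import bot gives the robot as it stands.
- The arm moves only by the shell command python3 -m jog 'ROWS'. ROWS is JSON, a list that holds one entry, the list of rows, each a list of 7 numbers: the shift along the world's x, y, z in m, then the turn, a rotation vector about the world's x, y, z in degrees, then the closure in counts, from 0 (fully open) to 255 (shut). In form: [[[tx, ty, tz, ax, ay, az, fingers], ...]]. A call has 1 to 10 rows; each row is the pose to reach, as a shift and turn from the pose commanded when the call began; what a row does not reach only later rows make up. A row lasts 1/12 s, in which the tool goes at most 41.7 mm and 7.16 degrees, less where a joint would pass 70% of its speed; a pose out of reach is approached as far as the arm can. A call with a gripper value outside its range is refused whole. The fingers move at their own pace and stop on an object; the grip force is fixed at half the most. Time passes only in rows, so rows that repeat a pose let the fingers close. It gives the time, the measured TCP pose, the force and the opening at its end, in the units of the state.
- bot.get_obs(): the state, without advancing time (a new reading comes with each control period).
- bot.camera(name): name is "scene" or "top"; returns the picture (420x560x3 uint8, blue, green, red); there is no depth.
- bot.camera_model(name): a dict with "K" (3x3 intrinsics, pixels), "T" (4x4, takes a point from camera to world coordinates). Camera axes: x right, y down, z forward; pixel columns grow to the right and rows downward; lengths in m; the calibration is good to about 2 mm. A picture is of the moment at which its call begins. camera_model takes no time and is no camera call.
- bot.job_done(): hands the job in, once; it reports no verdict.
The state is a dict: "clock": time; "joint_pos": joint angles; "joint_vel": joint speeds; "tau": joint torques, N m; "eef_pos": TCP position; "tool_rot": TCP orientation; "ft_force": force on the tool from outside, world axes, zero at the start; "ft_torque": the same for the moment, N m; "grip_width": finger opening in m.
Only numpy, scipy, OpenCV 4.12 (cv2) and the standard library are available. Lean on these libraries where they do the work, as an engineer would, in place of code of your own. Each camera call takes 0.05 s, during which the arm holds its last target. There are 200 camera calls.

TASK

Put the short wide spool on the upright spindle of the bobbin stand so that it sits fully down. Then pull up the lock plunger's knob on the sliding section, slide the section one hole towards the spindle so that its fork comes over the spool, and let the pin go fully home in that hole. Finish while still gripping the knob with the pin engaged, do not let go of it; leave the other things on the table where they are.

Things in the scene. Friction and masses are not known exactly. Their poses are not given: they have to be found in the camera images.
- stand: Bobbin stand, fixed to the table: dark steel base plate 310 x 90 x 8 mm, carrying an aluminium rail (220 x 30 mm, top 30 mm above the table) with a row of index holes 60 mm apart, and an upright steel spindle. Origin: centre of the base plate's underside, on the table. Its x axis runs along the rail, horizontally, from the rail towards the spindle; y across the rail; z up.
- spindle_seat (a point): Foot of the spindle: centre of the top of the 32 mm round seat on which the spool comes to rest, 14 mm above the table and 115 mm from the stand's origin along its +x. The spindle is 12 mm in diameter, vertical, and stands 50 mm above this point with a tapered tip.
- next_hole (a point): Mouth of the index hole, 11 mm wide, into which the pin has to go, on the rail's top (30 mm above the table), above the stand's origin. The pin starts in the hole 60 mm away from it on the side away from the spindle.
- section (a joint): Sliding section, a black sleeve 56 mm long and 46 mm wide on the rail, with a flat grey fork (36 mm wide, 53 to 58 mm above the table, slot 20 mm wide) reaching towards the spindle. Value in m along the stand's +x: 0 at the start, 0.060 when its pin is over the next hole, stops at -0.070 and 0.072. It cannot move while the pin is in a hole (about 1.5 mm of play); with the pin pulled it slides with about 1.5 N of friction and stays where it is left.
- fork_tip (a point): Middle of the line between the two tips of the section's fork, 55.5 mm above the table, 115 mm from the plunger's axis along the stand's +x. It lies on the spindle's axis when the section is in the next hole; at the start 60 mm short of it.
- plunger (a joint): Lock plunger in the section: value in m, 0 = pin home (fully down in a hole), grows as the knob is pulled straight up, stop at 0.016. A spring pushes it down with 3 N at 0 and 5 N at 0.012. The pin is 8 mm thick with a round tip and reaches 8 mm into the hole: it is free of the rail above 0.008; over the rail between holes it rests at 0.008, over a hole it drops in (within about 2 mm of the hole's centre).
- knob: The plunger's knob: a black upright cylinder 24 mm in diameter and 24 mm tall on a thin stem above the section. Origin at the knob's centre, 82 mm above the table when the pin is home; the highest thing on the stand, free on all sides (next below it: the section's top and fork at 58 mm).
- spool_center (a point): Centre, half-way up (18 mm above its underside), of the short wide spool: a loose plastic spool standing upright, two grey flanges 56 mm in diameter and 4 mm thick, white drum 50 mm in diameter, 36 mm tall, bore 16 mm right through; 48 to 120 g. Both ends are alike. On the spindle, fully down, its centre is 18 mm above the seat.
- tall_bobbin_center (a point): Centre (28 mm up) of another, tall narrow bobbin, loose: flanges 38 mm in diameter, 56 mm tall. To be left alone. It and the wide spool may stand in either of two places.
- parts_box: Clear open plastic box 120 x 170 x 55 mm with red beams in it; to be left alone. Origin: centre of its underside.
- books: Stack of two books, 150 x 210 mm, 24 mm high; to be left alone. Origin: centre of its underside.
- screwdriver_grip (a point): Handle of a 170 mm screwdriver lying on the table; to be left alone.
Mind the look-alikes: they are no part of the job. What is shaped like the part that bears spool_center but orange is not meant.

How it is judged:
On the way, in this order (a step that is already met when the one before it is completed fails the run):
1. the wide spool sits fully down on the spindle, before the section has been moved (horizontal distance between spool_center and spindle_seat below 0.004 m and z of spool_center in the frame of spindle_seat below 0.022 m and angle between spool_center's own z axis and vertical below 0.1 rad and value of joint section below 0.005 m), for 0.2 s.
2. the lock plunger is pulled up clear of the rail at its first hole (value of joint plunger above 0.0085 m and value of joint section below 0.012 m), for 0.05 s.
At the end, for the whole second after the job is handed in: The wide spool is on the spindle, within 4 mm of its axis, upright and no more than 4 mm above its seat; the section is within 4 mm of the next hole with the pin home (plunger below 3 mm), all at rest, and the fingers still hold the knob with more than 2 N (horizontal distance between spool_center and spindle_seat below 0.004 m and z of spool_center in the frame of spindle_seat below 0.022 m and angle between spool_center's own z axis and vertical below 0.1 rad and value of joint section between 0.056 and 0.064 m and value of joint plunger below 0.003 m and velocity of joint section between -0.01 and 0.01 m/s and contact force between the fingers and knob above 2 N and linear speed of knob below 0.01 m/s); the arm keeps its last pose, push and grip.
It fails at once if the tall bobbin was pushed out of its place (more than 30 mm) (distance of tall_bobbin_center from where it was at the start of the episode above 0.03 m).
It fails at once if the parts box was pushed out of its place (more than 30 mm) (distance of parts_box from where it was at the start of the episode above 0.03 m).
It fails at once if the stack of books was pushed out of its place (more than 30 mm) (distance of books from where it was at the start of the episode above 0.03 m).
It fails at once if the screwdriver was pushed out of its place (more than 30 mm) (distance of screwdriver_grip from where it was at the start of the episode above 0.03 m).
It also fails if it takes over 59 s, if anything falls off the work surface, if the arm or the gripper's body presses on something with over 40 N, if the wrist force passes 120 N, or if a joint passes its speed limit or range.

## Working session

There is one attempt and no reset: what is moved stays moved. The work goes in short steps, Python scripts to look and compute and a shell command to move; the robot and the scene stay as the last step left them, time stands still between calls to the robot, and variables do not carry over. Pictures are saved under pics/ and viewed, about 8 in all and at most 12, crops included, and the job is handed in when it is done.

```bash
ls; mkdir -p pics
python3 - <<'E'
from workcell import bot
import cv2,numpy as np
o=bot.get_obs();print({k:np.round(v,3).tolist() for k,v in o.items()},bot.tip_extent)
for n in("scene","top"):
    cv2.imwrite(f"pics/{n}0.png",bot.camera(n));m=bot.camera_model(n);print(n,np.round(m["K"],1).tolist(),np.round(m["T"],4).tolist())
E
```

```text
pics
{'clock': 0.0, 'joint_pos': [1.323, 0.241, 0.004, 1.335, -0.0, 1.571], 'joint_vel': [0.002, -0.001, -0.001, 0.001, 0.001, -0.001], 'tau': [0.001, -37.232, 25.241, 0.017, 0.0, 0.0], 'eef_pos': [0.122, 0.484, 0.238], 'tool_rot': [0.124, 0.992, -0.001, -0.0], 'ft_force': [0.323, 0.297, 0.853], 'ft_torque': [-0.041, 0.009, -0.02], 'grip_width': 0.085} 0.008
scene [[403.8, 0.0, 279.9], [0.0, 403.8, 211.2], [0.0, 0.0, 1.0]] [[0.826, 0.3669, -0.4278, 1.0283], [0.5636, -0.5309, 0.6329, -0.6589], [0.0051, -0.7639, -0.6454, 0.7949], [0.0, 0.0, 0.0, 1.0]]
top [[462.2, 0.0, 279.5], [0.0, 462.2, 217.3], [0.0, 0.0, 1.0]] [[-0.0028, -0.9819, 0.1896, 0.3028], [-1.0, 0.0036, 0.004, 0.0428], [-0.0046, -0.1896, -0.9818, 1.2899], [0.0, 0.0, 0.0, 1.0]]
```

View pics/top0.png

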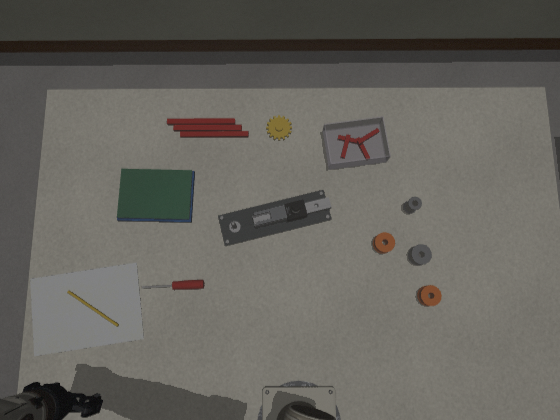

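View pics/scene0.png

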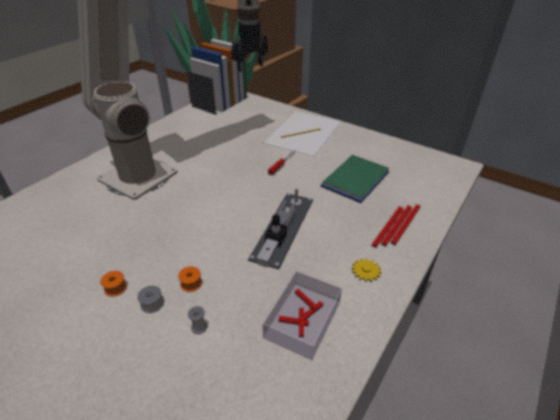

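The top view shows the wide grey spool at (421,255), tall bobbin (414,204), orange look-alikes (385,243) and (430,296), stand with spindle at (235,227) and knob at (296,210), books on the left, box at (356,143), screwdriver at (187,285). The scene view agrees: spool at (150,297), knob (276,225), spindle (296,197).

```bash
cat > h.py <<'E'
from workcell import bot
import cv2,numpy as np
def ray(n,u,v):
    m=bot.camera_model(n);K,T=np.array(m["K"]),np.array(m["T"])
    d=T[:3,:3]@np.linalg.solve(K,[u,v,1.]);return T[:3,3],d
def onz(n,u,v,z):
    o,d=ray(n,u,v);return o+d*(z-o[2])/d[2]
def proj(n,p):
    m=bot.camera_model(n);K,T=np.array(m["K"]),np.array(m["T"])
    q=K@(T[:3,:3].T@(np.array(p)-T[:3,3]));return q[:2]/q[2]
def crop(im,x0,y0,w,h,s): return cv2.resize(im[y0:y0+h,x0:x0+w],None,fx=s,fy=s,interpolation=cv2.INTER_CUBIC)
E
python3 - <<'E'
from h import *
t=cv2.imread("pics/top0.png");s=cv2.imread("pics/scene0.png")
# montage: stand (top), spool (top), stand (scene), spool(scene)
a=crop(t,212,185,130,64,6)          # 780x384
b=cv2.hconcat([crop(t,400,240,42,32,6),crop(s,130,280,42,32,6),crop(s,262,184,42,32,6)])
b=cv2.copyMakeBorder(b,0,0,0,780-b.shape[1],cv2.BORDER_CONSTANT)
cv2.imwrite("pics/m1.png",cv2.vconcat([a,b]))
print("spool",onz("top",421,254.5,.036),"spindle tip",onz("top",235,227,.03),"knob",onz("top",296,210,.094))
hsv=cv2.cvtColor(t,cv2.COLOR_BGR2HSV);print("V spool",hsv[240:270:2,421,2],"table",hsv[270,460])
# base plate: dark pixels
m=((hsv[...,2]<75)*255).astype(np.uint8);m[:180]=0;m[250:]=0;m[:,:205]=0;m[:,345:]=0
m=cv2.morphologyEx(m,cv2.MORPH_CLOSE,np.ones((15,15)))
c=max(cv2.findContours(m,0,2)[0],key=cv2.contourArea);P=np.array([onz("top",*p,.008)[:2] for p in c[:,0].astype(float)],np.float32)
print("plate",cv2.minAreaRect(P))
E
```

```text
spool [ 0.44056955 -0.3361214   0.036     ] spindle tip [0.51919121 0.17123634 0.03      ] knob [0.55320007 0.00413116 0.094     ]
V spool [122 122  95  81  83  80  62  61  60  84  82  83  75 121 124] table [ 23  19 121]
plate ((0.5510918498039246, 0.06194692105054855), (0.09040229022502899, 0.31153854727745056), 14.007128715515137)
```

View pics/m1.png

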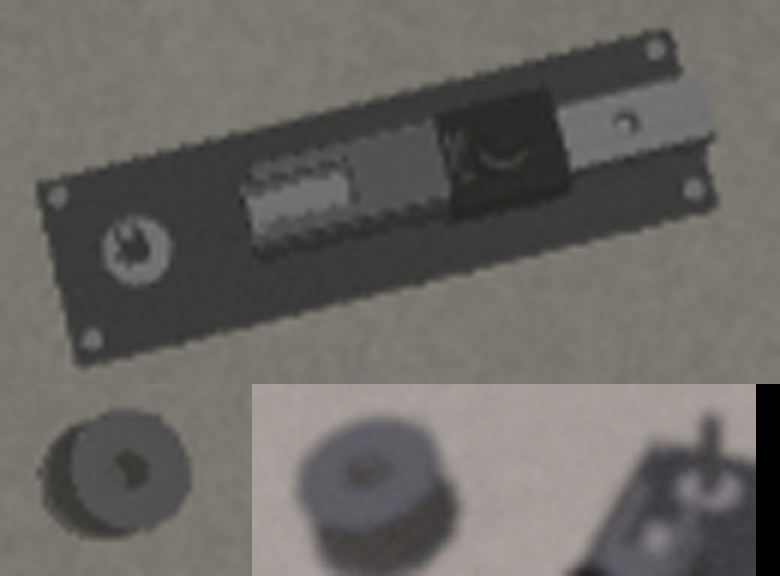

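Montage: spindle seat centre at crop (138,250), rail hole ahead, spool top flange centre at crop (131,466). The plate measures 90 x 311 mm, which matches the given size. I'll refine the numbers and then move.

```bash
python3 - <<'E'
from h import *
f=lambda x,y,x0,y0:((x+.5)/6-.5+x0,(y+.5)/6-.5+y0)
print("spool top",onz("top",*f(131,466-384,400,240),.036))
print("spool scene",onz("scene",*f(252+116-252,472-384,130,280),.036))
print("seat",onz("top",*f(138,250,212,185),.014))
u=np.array([-.242,.970]);c=np.array([.5511,.0619])
print("seat pred",c+.115*u,"knob",c-.06*u, "hole back", onz("top",*f(626,122,212,185),.030)[:2],c-.12*u)
print("corners px",[proj("top",[*(c+a*u*.155),.008]) for a in(1,-1)])
t=cv2.imread("pics/top0.png")
def blob(ch,lo,hi,x0,y0,w,h):
    g=cv2.cvtColor(t,cv2.COLOR_BGR2GRAY)[y0:y0+h,x0:x0+w]
    m=((g>=lo)&(g<=hi)).astype(np.uint8);n,l,s,cc=cv2.connectedComponentsWithStats(m);k=1+s[1:,4].argmax();return cc[k]+[x0,y0],s[k]
p,s=blob(0,70,95,400,238,45,36);print("spool blob",p,s,onz("top",*p,.036))
E
python3 -m jog '[[[0.04,-0.02,0,0,0,-7,0],[0.08,-0.04,0,0,0,-14,0],[0.12,-0.07,0,0,0,-21,0],[0.15,-0.10,0,0,0,-28,0],[0.17,-0.14,0,0,0,-35,0],[0.19,-0.18,0,0,0,-42,0],[0.21,-0.22,0,0,0,-49,0],[0.22,-0.26,0,0,0,-56,0],[0.23,-0.30,0,0,0,-61.5,0],[0.24,-0.34,0,0,0,-61.5,0]]]'
```

```text
spool top [ 0.4439728  -0.33745928  0.036     ]
spool scene [ 0.44285707 -0.33718461  0.036     ]
seat [0.52407578 0.17406878 0.014     ]
seat pred [0.52327 0.17345] knob [0.56562 0.0037 ] hole back [ 0.58088061 -0.05362653] [ 0.58014 -0.0545 ]
corners px [array([221.16176109, 230.33798486]), array([327.57442532, 203.88498927])]
spool blob [420.00302115 254.29909366] [  6   6  26  22 331] [ 0.44112577 -0.33344956  0.036     ]
clock: 0.93
eef_pos: [0.3572, 0.1636, 0.239]
tool_rot: [0.615, 0.789, -0.0, -0.0]
ft_force: [1.2, 0.3, -0.6]
grip_width: 0.0854
```

```bash
python3 -m jog '[[[0.01,-0.04,0,0,0,0,0],[0.02,-0.08,0,0,0,0,0],[0.03,-0.12,0,0,0,0,0],[0.04,-0.16,0,0,0,0,0],[0.05,-0.20,0,0,0,0,0],[0.055,-0.24,0,0,0,0,0],[0.06,-0.28,0,0,0,0,0],[0.065,-0.32,0,0,0,0,0],[0.07,-0.36,0,0,0,0,0],[0.08,-0.40,0,0,0,0,0]]]'; python3 -m jog '[[[0,-0.04,-0.03,0,0,0,0],[0,-0.08,-0.07,0,0,0,0],[0,-0.082,-0.11,0,0,0,0],[0,-0.082,-0.14,0,0,0,0],[0,-0.082,-0.14,0,0,0,0],[0,-0.082,-0.14,0,0,0,0]]]'
```

```text
clock: 1.77
eef_pos: [0.4361, -0.2363, 0.239]
tool_rot: [0.614, 0.789, -0.0, -0.001]
ft_force: [1.3, 0.5, 0.9]
grip_width: 0.085
clock: 2.27
eef_pos: [0.4344, -0.3147, 0.0961]
tool_rot: [0.614, 0.789, -0.0, -0.004]
ft_force: [-0.2, -0.3, 0.0]
grip_width: 0.0855
```

```bash
python3 -m jog '[[[0.009,-0.0225,0,0,0,0,0],[0.009,-0.0225,0,0,0,0,0],[0.009,-0.0225,0,0,0,0,0],[0.009,-0.0225,0,0,0,0,0]]]'
python3 - <<'E'
from h import *
t=bot.camera("top");s=bot.camera("scene")
cv2.imwrite("pics/m2.png",cv2.hconcat([crop(t,380,215,80,80,5),crop(s,110,250,80,80,5)]))
p=bot.get_obs()["eef_pos"];print(p,bot.tip_extent)
for n in("top","scene"): print(proj(n,[.4435,-.3373,.036]),proj(n,p))
E
```

```text
clock: 2.6
eef_pos: [0.4473, -0.3388, 0.1017]
tool_rot: [0.613, 0.79, 0.0, 0.002]
ft_force: [0.1, 0.2, -0.2]
grip_width: 0.0855
[ 0.44671502 -0.33833208  0.10088317] 0.008
[421.36859957 253.42355072] [429.14861357 249.34463353]
[149.06781855 294.40783094] [143.76177028 276.99554743]
```

View pics/m2.png

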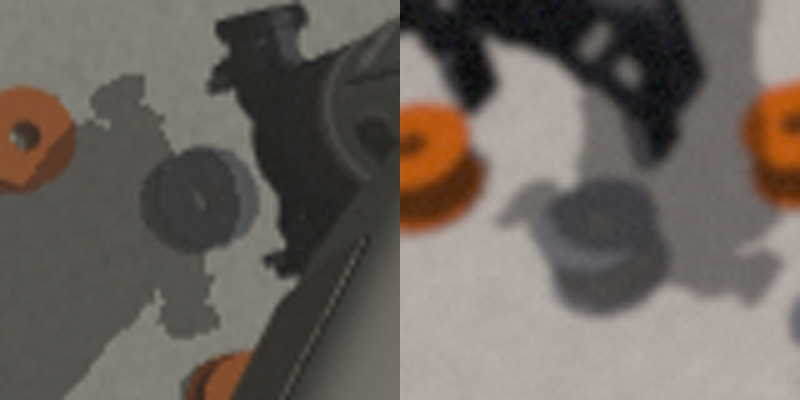

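The spool stands clear between the open fingers in both views. Scene flange centre is about (149.5,295) against (149,294) predicted, and the bore shows in the top view at about (420,255). Going down.

```bash
python3 -m jog '[[[-0.003,0.001,-0.03,0,0,0,0],[-0.003,0.001,-0.055,0,0,0,0],[-0.003,0.001,-0.07,0,0,0,0],[-0.003,0.001,-0.08,0,0,0,0],[-0.003,0.001,-0.086,0,0,0,0],[-0.003,0.001,-0.088,0,0,0,0],[-0.003,0.001,-0.088,0,0,0,0],[-0.003,0.001,-0.088,0,0,0,0]]]'; python3 -m jog '[[[0,0,0,0,0,0,80],[0,0,0,0,0,0,160],[0,0,0,0,0,0,255],[0,0,0,0,0,0,255],[0,0,0,0,0,0,255],[0,0,0,0,0,0,255],[0,0,0,0,0,0,255],[0,0,0,0,0,0,255]]]'
```

```text
clock: 3.37
eef_pos: [0.444, -0.3383, 0.0123]
tool_rot: [0.614, 0.79, 0.0, 0.001]
ft_force: [0.6, 0.4, 0.4]
grip_width: 0.0857
clock: 4.03
eef_pos: [0.4438, -0.3384, 0.0125]
tool_rot: [0.614, 0.79, -0.0, 0.001]
ft_force: [-0.6, 0.8, 7.0]
grip_width: 0.0529
```

```bash
python3 -m jog '[[[0,0,0.02,0,0,0,255],[0,0,0.05,0,0,0,255],[0,0,0.09,0,0,0,255],[0,0,0.12,0,0,0,255],[0,0,0.14,0,0,0,255],[0,0,0.14,0,0,0,255],[0,0,0.14,0,0,0,255]]]'
python3 - <<'E'
from h import *
t=bot.camera("top");s=bot.camera("scene")
p=bot.get_obs()["eef_pos"];print(p)
q=proj("scene",p).astype(int);r=proj("top",p).astype(int);print(q,r)
print(q-40,r-40)
cv2.imwrite("pics/m3.png",cv2.hconcat([crop(t,r[0]-40,r[1]-40,80,80,5),crop(s,q[0]-40,q[1]-40,80,80,5)]))
E
```

```text
clock: 4.62
eef_pos: [0.4439, -0.3384, 0.1525]
tool_rot: [0.614, 0.79, 0.0, 0.002]
ft_force: [-0.3, -0.4, -2.0]
grip_width: 0.0528
[ 0.44232792 -0.33721856  0.14989472]
[137 260] [435 248]
[ 97 220] [395 208]
```

View pics/m3.png

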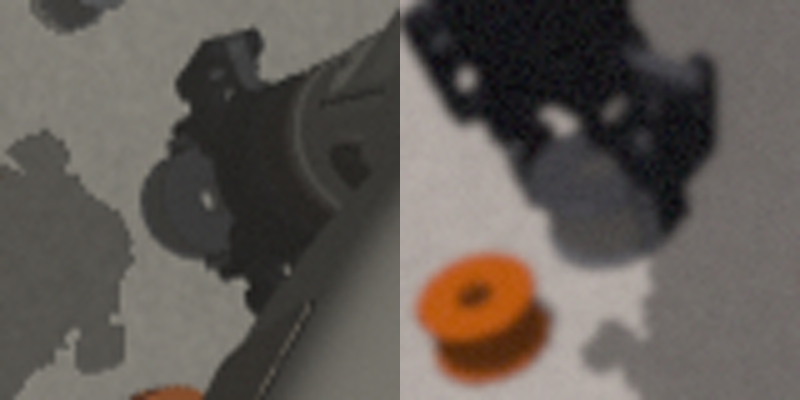

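The spool is held upright. In the top view the table is visible through the bore at about (436,247.6). That patch is the overlap of both bore rims, so it lies on the axis at mid-height.

Run:
```python
from h import *
ps=[];
for i in range(3):
    t=bot.camera("top");p=bot.get_obs()["eef_pos"];ps.append(p)
    g=cv2.cvtColor(t,cv2.COLOR_BGR2GRAY).astype(int)
    w=g[240:256,430:442]
    if i==0: print(w)
    ww=np.clip(w-75,0,None).astype(float);ww[:,:0]=0
    m=(ww>0).astype(np.uint8);n,l,s,c=cv2.connectedComponentsWithStats(m)
    k=l[min(8,15),6] or l[7,6];M=ww*(l==k) if k else ww
    yy,xx=np.mgrid[:16,:12];u=430+(M*xx).sum()/M.sum();v=240+(M*yy).sum()/M.sum()
    print(k,u,v,onz("top",u,v,p[2]+.0055)-p)
print(np.mean(ps,0))
```

```text
[[ 59  58  59  57  57  54  45  39  39  38  39  37]
 [ 59  58  58  58  58  57  59  38  37  37  38  39]
 [ 60  59  59  59  58  57  57  39  37  38  36  36]
 [ 60  59  59  58  59  58  57  41  36  38  38  36]
 [ 59  60  59  58  59  56  57  45  37  38  38  35]
 [ 59  57  57  59  57  54  54  48  37  35  34  35]
 [ 59  58  59  58  61  62  57  55  39  37  37  39]
 [ 58  58  58  58  75  90  63  57  44  38  36  37]
 [ 58  58  60  57  82 123  75  58  47  37  37  33]
 [ 59  57  57  59  56 116  86  59  57  40  35  36]
 [ 61  57  58  57  58  84  86  57  57  49  39  36]
 [ 59  58  59  59  57  58  55  55  54  57  48  34]
 [ 58  60  56  58  59  60  58  58  55  59  57  37]
 [ 58  60  60  58  58  61  57  57  57  59  49  37]
 [ 58  58  59  58  57  57  58  58  59  59  42  33]
 [ 59  60  59  58  58  58  59  57  57  56  38  37]]
0 435.1056338028169 248.54225352112675 [3.20014778e-05 1.22806348e-03 5.50000000e-03]
0 434.98319327731093 248.71428571428572 [-0.00033626  0.00147978  0.0055    ]
0 434.99152542372883 248.78813559322035 [-0.0006565   0.00161116  0.0055    ]
[ 0.44209894 -0.33705443  0.1493274 ]
```

```bash
python3 -m jog '[[[0.01,0.04,0,0,0,0,255],[0.015,0.08,0,0,0,0,255],[0.02,0.12,0,0,0,0,255],[0.025,0.16,0,0,0,0,255],[0.03,0.20,0,0,0,0,255],[0.04,0.24,0,0,0,0,255],[0.045,0.28,0,0,0,0,255],[0.05,0.32,0,0,0,0,255],[0.06,0.36,0,0,0,0,255],[0.065,0.40,0,0,0,0,255]]]'; python3 -m jog '[[[0.006,0.04,0,0,0,0,255],[0.012,0.08,0,0,0,0,255],[0.017,0.11,0,0,0,0,255],[0.017,0.11,-0.02,0,0,0,255],[0.017,0.11,-0.04,0,0,0,255],[0.017,0.11,-0.05,0,0,0,255],[0.017,0.11,-0.05,0,0,0,255],[0.017,0.11,-0.05,0,0,0,255]]]'
python3 - <<'E'
from h import *
t=bot.camera("top");s=bot.camera("scene")
p=bot.get_obs()["eef_pos"];print(p)
q=proj("scene",[.524,.174,.08]).astype(int);r=proj("top",[.524,.174,.08]).astype(int)
print(q-40,r-40)
cv2.imwrite("pics/m4.png",cv2.hconcat([crop(t,r[0]-40,r[1]-40,80,80,5),crop(s,q[0]-40,q[1]-40,80,80,5)]))
print("spindle tip px",proj("top",[.5237,.1738,.064]),proj("scene",[.5237,.1738,.064]))
E
```

```text
clock: 5.7
eef_pos: [0.5081, 0.0641, 0.1503]
tool_rot: [0.614, 0.79, -0.0, -0.0]
ft_force: [1.5, 0.3, -1.4]
grip_width: 0.0531
clock: 6.37
eef_pos: [0.5243, 0.1715, 0.1003]
tool_rot: [0.614, 0.789, -0.001, -0.001]
ft_force: [0.1, 0.3, -0.9]
grip_width: 0.0531
[0.52587973 0.17181321 0.10209678]
[256 143] [192 182]
spindle tip px [232.82375365 223.22347951] [296.11595981 188.29127473]
```

View pics/m4.png

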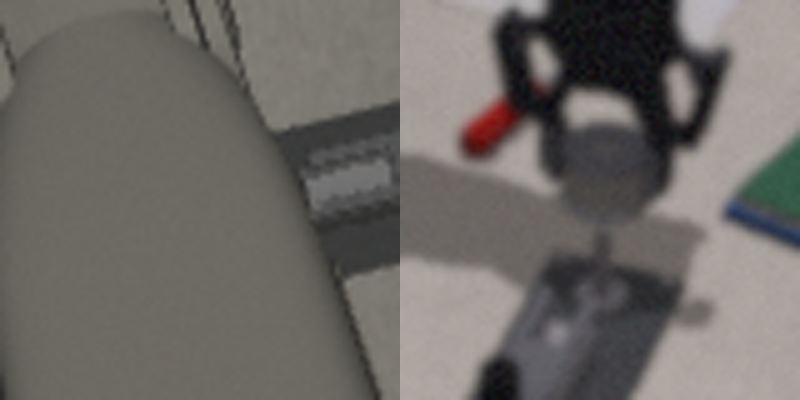

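The top view is blocked by the arm. In the scene view the spool hangs at crop x≈611 and the spindle below it at ≈602, so the spool looks about 2 px too far right. I'll measure this numerically.

Run:
```python
from h import *
s=np.mean([bot.camera("scene").astype(float) for _ in range(4)],0)
p=bot.get_obs()["eef_pos"];print(p)
cv2.imwrite("pics/m5.png",cv2.resize(s[158:213,270:330].astype(np.uint8),None,fx=12,fy=10.9,interpolation=cv2.INTER_CUBIC))
g=s.mean(2)
for v in range(188,206,2): print(v,g[v,284:312].round().astype(int))
for z in(.02,.04,.064,.088,.11,.124): print(z,proj("scene",[.5237,.1738,z]))
e=proj("scene",[.5247,.1738,.064])-proj("scene",[.5237,.1738,.064]);f=proj("scene",[.5237,.1748,.064])-proj("scene",[.5237,.1738,.064]);print("px per mm x,y",e,f)
```

```text
[0.5259561  0.17200144 0.10240213]
188 [104 103 103 103 104 103 104 103 102 100  96  89  85  89  94  97 101 100
 102 103 102 104 104 104 105 105 108 107]
190 [103 103 102 104 103 102 103 103 102  98  89  79  73  78  89 100 103 103
 104 102 103 104 103 104 105 105 104 106]
192 [102 102  96  95  96  97  98 100 100  97  86  72  66  71  87 100 103 103
 104 104 103 103 102 103 102 104 104 103]
194 [ 97  87  76  71  74  73  70  69  74  75  70  63  64  73  86  96  99 100
 102 101 102 104 103 103 101 101 102 103]
196 [ 81  65  51  48  51  52  48  45  46  51  54  58  60  62  63  64  69  73
  78  81  85  88  93  97  99 101 102 102]
198 [65 50 46 45 43 43 46 51 58 63 65 61 61 62 61 57 53 48 46 45 48 53 58 67
 77 85 86 88]
200 [78 73 62 48 45 46 55 70 81 82 74 65 63 69 77 80 74 62 49 45 42 44 46 49
 57 62 61 63]
202 [92 87 71 61 53 50 58 73 84 89 86 79 76 80 84 85 77 64 50 46 44 42 46 45
 44 48 52 74]
204 [86 74 67 66 64 59 61 70 85 92 91 84 78 78 77 71 61 52 47 47 46 49 49 48
 49 52 64 83]
0.02 [295.67307009 199.73423634]
0.04 [295.87184875 194.59838303]
0.064 [296.11595981 188.29127473]
0.088 [296.36637714 181.821231  ]
0.11 [296.60167745 175.74176628]
0.124 [296.75437251 171.79657712]
px per mm x,y [0.28045181 0.11396948] [ 0.17884728 -0.16449646]
```

View pics/m5.png

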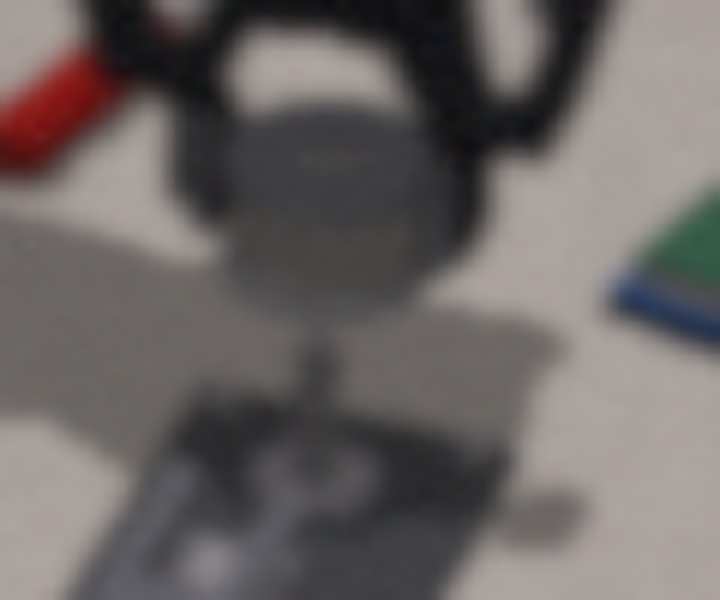

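The spindle is at u≈296.0, as predicted. The spool bore sits at about (296.4–296.9, 172.2) against (296.75, 171.5) for on-axis. That agrees with the TCP-based estimate of about +1.5 mm in x and −1.2 mm in y. I'll correct it and feel my way down.

```bash
python3 -m jog '[[[-0.0015,0.0012,-0.01,0,0,0,255],[-0.0015,0.0012,-0.018,0,0,0,255],[-0.0015,0.0012,-0.022,0,0,0,255],[-0.0015,0.0012,-0.025,0,0,0,255],[-0.0015,0.0012,-0.028,0,0,0,255],[-0.0015,0.0012,-0.031,0,0,0,255],[-0.0015,0.0012,-0.034,0,0,0,255],[-0.0015,0.0012,-0.034,0,0,0,255],[-0.0015,0.0012,-0.034,0,0,0,255]]]'
python3 - <<'E'
from h import *
o=bot.get_obs();print(o["eef_pos"],o["ft_force"],o["ft_torque"])
E
```

```text
clock: 7.42
eef_pos: [0.5236, 0.1733, 0.0672]
tool_rot: [0.614, 0.79, -0.0, -0.0]
ft_force: [-0.6, -0.8, -1.8]
grip_width: 0.0529
[0.52363905 0.17333883 0.06716588] [-0.57756853 -0.78589729 -1.77617142] [-0.01434142 -0.00458759  0.05321007]
```

No contact force with the bore about 9 mm over the tip, so it is on. Continuing down.

```bash
python3 -m jog '[[[0,0,-0.006,0,0,0,255],[0,0,-0.012,0,0,0,255],[0,0,-0.018,0,0,0,255],[0,0,-0.024,0,0,0,255],[0,0,-0.030,0,0,0,255],[0,0,-0.034,0,0,0,255],[0,0,-0.034,0,0,0,255],[0,0,-0.034,0,0,0,255]]]'
```

```text
clock: 8.08
eef_pos: [0.5234, 0.1732, 0.0328]
tool_rot: [0.614, 0.79, -0.0, -0.0]
ft_force: [-0.1, 0.1, -1.4]
grip_width: 0.0527
```

```bash
python3 -m jog '[[[0,0,-0.002,0,0,0,255],[0,0,-0.004,0,0,0,255],[0,0,-0.005,0,0,0,255],[0,0,-0.006,0,0,0,255],[0,0,-0.006,0,0,0,255]]]'
```

```text
clock: 8.5
eef_pos: [0.5236, 0.1733, 0.0272]
tool_rot: [0.614, 0.79, -0.0, -0.0]
ft_force: [-0.6, 0.2, -1.6]
grip_width: 0.0527
```

```bash
python3 -m jog '[[[0,0,0,0,0,0,150],[0,0,0,0,0,0,100],[0,0,0,0,0,0,50],[0,0,0,0,0,0,0],[0,0,0,0,0,0,0],[0,0,0,0,0,0,0],[0,0,0,0,0,0,0]]]';  python3 -m jog '[[[0,0,0.02,0,0,0,0],[0,0,0.05,0,0,0,0],[0,0,0.09,0,0,0,0],[0,0,0.13,0,0,0,0],[0.01,-0.03,0.13,0,0,0,0],[0.02,-0.07,0.13,0,0,0,0],[0.03,-0.11,0.13,0,0,0,0],[0.042,-0.17,0.13,0,0,0,0],[0.042,-0.17,0.13,0,0,0,0],[0.042,-0.17,0.13,0,0,0,0]]]'
python3 - <<'E'
from h import *
t=bot.camera("top");s=bot.camera("scene")
o=bot.get_obs();p=o["eef_pos"];print(p)
cv2.imwrite("pics/m6.png",cv2.hconcat([crop(t,205,180,80,100,5),crop(s,240,150,80,100,5)]))
print("bore expected",proj("top",[.5237,.1738,.05]),proj("scene",[.5237,.1738,.05]))
E
```

```text
clock: 9.08
eef_pos: [0.5238, 0.1734, 0.0274]
tool_rot: [0.614, 0.79, 0.0, 0.0]
ft_force: [0.5, 0.5, 0.6]
grip_width: 0.0854
clock: 9.92
eef_pos: [0.5664, -0.0011, 0.1573]
tool_rot: [0.616, 0.788, -0.0, 0.001]
ft_force: [0.1, 1.1, -0.2]
grip_width: 0.0856
[0.56559064 0.00260672 0.15719994]
bore expected [233.35725337 224.13262716] [295.97281067 191.98982557]
```

View pics/m6.png

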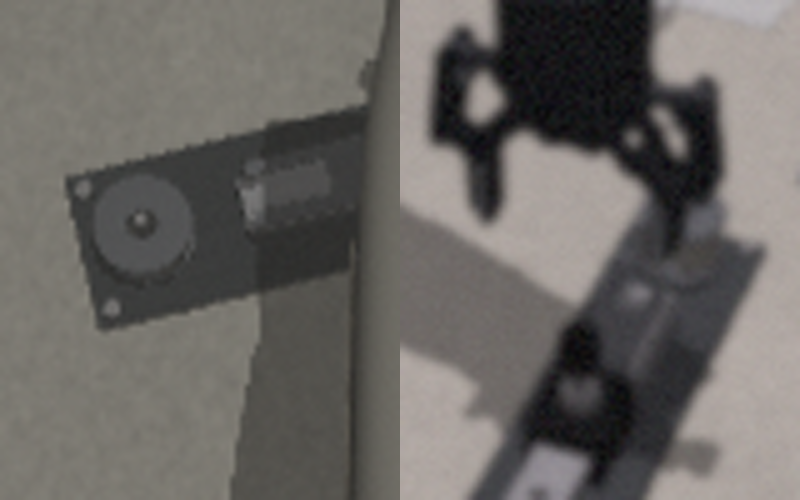

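Top view: the spool flange is centred at (233.2,224.4) against (233.4,224.1) expected when fully seated, so it is flat and seated. The fork is still short of it, and the scene view shows the knob standing free at crop (577,340). Now the knob.

```bash
python3 -m jog '[[[0,0.002,-0.03,0,0,0,0],[0,0.002,-0.05,0,0,0,0],[0,0.002,-0.065,0,0,0,0],[0,0.002,-0.075,0,0,0,0],[0,0.002,-0.080,0,0,0,0],[0,0.002,-0.081,0,0,0,0],[0,0.002,-0.081,0,0,0,0],[0,0.002,-0.081,0,0,0,0]]]'
python3 - <<'E'
from h import *
s=bot.camera("scene");print(bot.get_obs()["eef_pos"])
cv2.imwrite("pics/m7.png",crop(s,240,150,80,80,7))
print((proj("scene",[.5656,.0037,.094])-[240,150])*7)
E
```

```text
clock: 10.68
eef_pos: [0.5665, 0.0057, 0.0774]
tool_rot: [0.613, 0.79, 0.001, 0.001]
ft_force: [-0.4, 0.4, -0.3]
grip_width: 0.0852
[0.56659652 0.00557729 0.07749081]
[246.70309437 465.03924866]
```

View pics/m7.png

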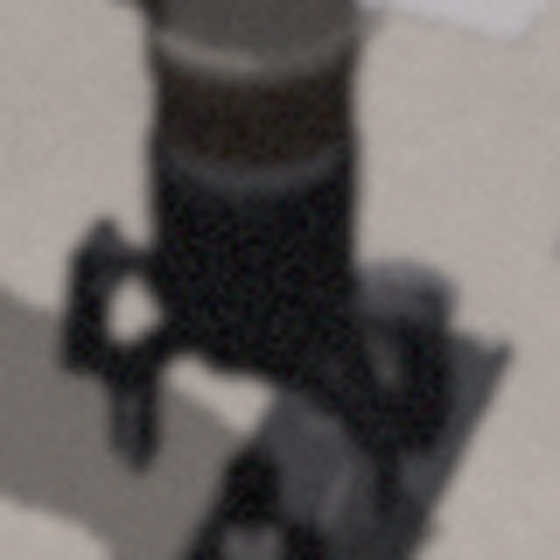

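The knob at crop (250,465) stands midway between the open fingers. Lowering 3 mm and closing.

```bash
python3 -m jog '[[[-0.001,-0.002,-0.003,0,0,0,100],[-0.001,-0.002,-0.003,0,0,0,200],[-0.001,-0.002,-0.003,0,0,0,255],[-0.001,-0.002,-0.003,0,0,0,255],[-0.001,-0.002,-0.003,0,0,0,255],[-0.001,-0.002,-0.003,0,0,0,255],[-0.001,-0.002,-0.003,0,0,0,255],[-0.001,-0.002,-0.003,0,0,0,255],[-0.001,-0.002,-0.003,0,0,0,255]]]'
```

```text
clock: 11.48
eef_pos: [0.5659, 0.0035, 0.0739]
tool_rot: [0.614, 0.79, 0.001, 0.001]
ft_force: [4.5, 1.4, 2.0]
grip_width: 0.0221
```

```bash
python3 -m jog '[[[0,0,0.004,0,0,0,255],[0,0,0.008,0,0,0,255],[0,0,0.012,0,0,0,255],[0,0,0.012,0,0,0,255],[0,0,0.012,0,0,0,255],[0,0,0.012,0,0,0,255]]]'
```

```text
clock: 11.98
eef_pos: [0.5657, 0.0035, 0.0848]
tool_rot: [0.614, 0.79, 0.001, 0.001]
ft_force: [5.8, 1.0, -5.2]
grip_width: 0.0224
```

The knob is up about 11 mm with a 5–7 N downward pull, which fits the spring. Sliding 60 mm along (-0.242, 0.970).

```bash
python3 -m jog '[[[-0.0015,0.006,0,0,0,0,255],[-0.003,0.012,0,0,0,0,255],[-0.0048,0.0194,0,0,0,0,255],[-0.0073,0.0291,0,0,0,0,255],[-0.0097,0.0388,0,0,0,0,255],[-0.0121,0.0485,0,0,0,0,255],[-0.0138,0.0555,0,0,0,0,255],[-0.0145,0.0582,0,0,0,0,255],[-0.0145,0.0582,0,0,0,0,255],[-0.0145,0.0582,0,0,0,0,255]]]'
```

```text
clock: 12.82
eef_pos: [0.5511, 0.0623, 0.0848]
tool_rot: [0.613, 0.79, 0.001, 0.0]
ft_force: [5.0, 3.3, -4.3]
grip_width: 0.0222
```

```bash
python3 -m jog '[[[0,0,-0.003,0,0,0,255],[0,0,-0.005,0,0,0,255],[0,0,-0.006,0,0,0,255],[0,0,-0.006,0,0,0,255],[0,0,-0.006,0,0,0,255]]]'
```

```text
clock: 13.23
eef_pos: [0.5511, 0.0623, 0.0788]
tool_rot: [0.613, 0.79, 0.001, 0.0]
ft_force: [6.1, 3.3, -4.0]
grip_width: 0.0222
```

The pin is about 3 mm below the rail top and the force is still only the spring's, so it is in the hole. Finishing.

```bash
python3 -m jog '[[[0,0,-0.002,0,0,0,255],[0,0,-0.004,0,0,0,255],[0,0,-0.005,0,0,0,255],[0,0,-0.006,0,0,0,255],[0,0,-0.006,0,0,0,255],[0,0,-0.006,0,0,0,255]]]'
python3 - <<'E'
from h import *
t=bot.camera("top");s=bot.camera("scene");o=bot.get_obs();print(o["eef_pos"],o["ft_force"],o["clock"])
cv2.imwrite("pics/m8.png",cv2.hconcat([crop(t,205,180,80,100,5),crop(s,240,150,80,100,5)]))
E
```

```text
clock: 13.73
eef_pos: [0.5512, 0.062, 0.0739]
tool_rot: [0.613, 0.79, 0.001, 0.001]
ft_force: [4.1, 2.9, 1.4]
grip_width: 0.0221
[0.55117132 0.06198076 0.07384045] [4.3722151  2.57856212 1.57883374] 13.8333
```

View pics/m8.png

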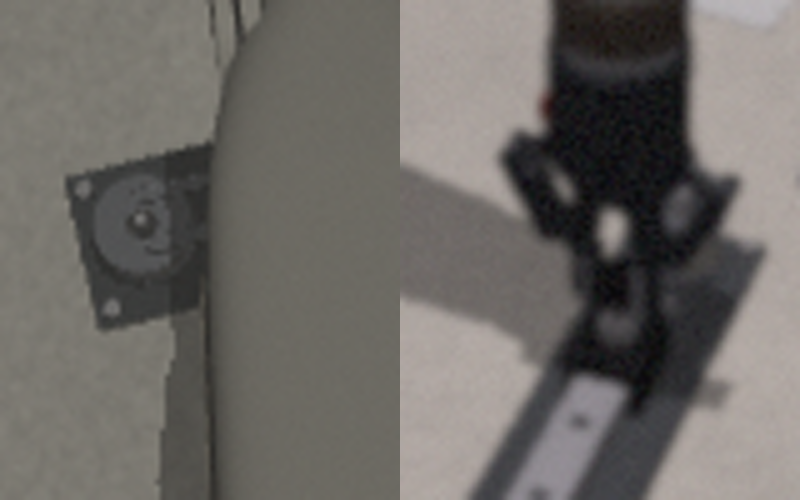

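The TCP is back at 0.0739, its height when the pin was home at the start. The spool is still centred at crop (143,224) with the fork over it, and two vacated holes show on the rail. Handing in.

```bash
python3 -c "
from workcell import bot
print(bot.job_done())"
```

```text
the job is handed in; nothing more can be done
None
```

The wide grey spool is on the spindle, the section has moved one hole towards it, and the pin is home with the gripper still on the knob. I handed the job in at about 14 s. The hand-in reports no verdict, so the checks below are my own.

- **Spool:** the last top view shows it still centred at about (233,224) px, where it was when first seated. A fully seated spool should appear at (233.4,224.1), and it now lies under the fork.
- **Section and pin:** I pulled the knob up about 11 mm against the spring and slid it about 60.5 mm. The tool then came down to 0.0739 m, the same height as when I first gripped the knob with the pin home. During the lowering the force was only the spring's until the pin was home, ending at about +1.5 N.
- **Grip:** the fingers read 22.1 mm on the 24 mm knob. The spool likewise read 52.9 mm for 56 mm, so the opening seems to read 2–3 mm small.
- **Disagreements:** a side force of about 5 N remained on the tool from slightly off-centre gripping. The measured tool position and the cameras disagreed by up to about 2 mm, and I allowed for that when fitting the spool.
- **Other objects:** I planned the moves to stay clear of them, and no stray contact forces showed. I did not measure their positions again at the end.

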